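# Free the seized bolt of the drilling jig and put its guide block away

### The job

The slide bolt that locks the guide block in the drilling jig has seized with rust: work it with short strokes, out until it sticks and then right home again, until it runs, and draw it right back. Lift the block out by its two short ends, stand it on the bench and let go, then take it again across its long sides and put it gently into the empty middle place of the wooden rack, leaving the two blocks beside it in their places.

Things in the scene. Friction and masses are not known exactly. Their poses are not given: they have to be found in the camera images.
- jig: grey drilling jig fixed to the bench: bed plate 70 (x) x 206 (y) mm, 10 mm thick, two upright cheeks (44 mm long in x, inner faces at y = +-17 mm, 9 mm thick, tops 46 mm above the bench) with the guide block between them. Origin on the bench under the middle of the block's seat. The bolt lies along y and draws to +y; its rear guide (y 148 to 168 mm) is 40 mm tall. Turned up to 20 degrees
- bolt (a joint): bolt draw, m: 0 = home, 0.048 = right back at its stop; block free beyond 0.042. Starts near 0.0055. Drags with 5 to 7 N. Seized: pulled, it stops dead (however hard) at 0.012 to 0.017. Each time it is pushed right home (below 0.001, where it stops dead; 15 N is enough) and pulled again it comes 1.5 mm further; after 2 or 3 such stops it runs out to the end with the same drag. Stays where left
- bolt_handle (a point): middle of the bolt's upright handle, 58 mm above the bench: a dark steel lug 14 mm thick along the jig's y, 22 mm wide along its x, round top 77 mm above the bench; the 12 mm rod below it tops out at 34 mm. Moves with the bolt along the jig's y; at joint 0 it is at y = 68 mm in the jig's frame, its face 31 mm clear of the nearer cheek's collar
- block: aluminium guide block 56 (x) x 32 (y) x 36 (z) mm, 0.15 to 0.2 kg, two bushes in its top, 16 mm cross hole along y. Origin mid-underside. Stands in the jig 10 mm above the bench, axes along the jig's, 1 mm clear of each cheek; the cheeks, level with its top, cover its long sides; its ends (+-x) are open. A black mat, 4.2 mm thick, covers the bench where x < 0.537, y > -0.094: stand it on or off, not half
- rack: fixed beech rack 232 (x) x 48 (y) mm: three block places in a row along x. Origin on the bench under the middle of the empty middle place. Place floors 12 mm above the bench, 64 mm long between 10 mm walls (tops 51 mm), 38 mm wide between lips (tops 18 mm): a block's long sides are open there, its ends not. It goes in with its x along the rack's, either way round. Bench free for 0.14 m beside +y
- block_small: guide block of the same size with four small bushes, standing in one outer place of the rack. Origin in the middle of its underside.
- block_large: guide block of the same size with two large bushes, standing in the other outer place of the rack. Origin in the middle of its underside.

How it is judged (in metres and radians):
On the way, in this order (a step that is already met when the one before it is completed fails the run):
1. the bolt is worked free and drawn back, clear of the block (value of joint bolt above 0.042 m), for 0.2 s.
2. the block is lifted out of the jig (height (world z) of block above 0.05 m), for 0.1 s.
3. the block stands upright on the bench, let go (height (world z) of block below 0.007 m and angle between block's own z axis and vertical below 0.15 rad and contact force between block and the fingers below 0.1 N and linear speed of block below 0.02 m/s), for 0.2 s.
At the end, for the whole second after the job is handed in: the bolt is still drawn (more than 42 mm), and the guide block stands at rest, flat on the floor of the rack's middle place (within 6 mm of its middle, underside within 2.5 mm of the floor, upright within 0.06 rad) (value of joint bolt above 0.042 m and x of block in the frame of rack between -0.006 and 0.006 m and y of block in the frame of rack between -0.006 and 0.006 m and z of block in the frame of rack between 0.01 and 0.0145 m and angle between block's own z axis and vertical below 0.06 rad and linear speed of block below 0.02 m/s); the robot touches nothing.
It fails at once if a neighbouring block is shifted by more than 10 mm or lifted from its place in the rack (distance of any of block_small, block_large from where it was at the start of the episode above 0.01 m).
It fails at once if the block is dropped or rammed into the rack (more than 40 N between them) (contact force between block and rack above 40 N).
It also fails if it takes over 72 s, if anything falls off the work surface, if the arm or the gripper's body presses on something with over 40 N, if the wrist force passes 120 N, or if a joint passes its speed limit or range.

### The arm

A 7-joint arm with a two-finger parallel gripper is mounted at the origin on a cart in front of the work surface, level with it; the furniture and walls round the work are solid. World frame = base frame: x ahead of the robot, y to its left, z up, the work surface at z = 0. Lengths are in mm, angles in rad, forces in N, time in s.
With the tool pointing down it reaches from about 400 to 850 mm from the base axis. Payload 10.4 kg.
Tool frame: the origin (TCP) lies on the front face of the gripper's body, between the roots of the fingers; the fingertips stand 70 mm ahead of it and the grasp point (between the pads) lies 51 mm ahead of it; x points along the fingers, y is the direction in which the jaws open and shut, and the axes are right-handed (so a half turn about x gives the same grasp; the last joint's range is limited). The gripper opens to 87 mm and grips with 3 to 60 N. Pads are 19 mm wide; open, the fingers measure 117 mm over their backs; the gripper's body (75 mm by 190 mm) begins 51 mm behind the grasp point.
Start: joints at [1.097, 0.332, -0.065, 1.46, 0.022, 1.35, -0.088], TCP at [272.324, -562.569, 292.276] pointing down, gripper open.
Joint ranges: [-2.6, 2.6], [-0.5, 2.12], [-1.47, 1.34], [0.16, 2.42], [-1.27, 4.41], [0.06, 2.06], [-2.6, 2.6]. Speed limits (rad/s): [2.22, 2.22, 2.79, 2.79, 3.14, 3.14, 3.14].

### API

Orientations are given as a unit quaternion [x, y, z, w].
In Python, from rig import sense, grab_frame, camera_params, hand_in, spot_in gives the robot as it stands. The module is installed in compiled form; this text tells all that it offers.
- The arm moves only by the tool move_arm, never from a script. Its argument "targets" is a list that holds one entry, the list of rows, each a list of 7 numbers: the shift along the tool's x, y, z in mm, then the turn, a rotation vector about the tool's x, y, z in degrees, then the finger opening in mm, from 0 to 87. In form: [[[x, y, z, rx, ry, rz, grip], ...]]. A call has 1 to 8 rows; each row is the pose to reach, as a shift and turn from the pose measured when the call began, along the tool's axes at that moment; what a row does not reach only later rows make up. A row lasts 1/8 s, in which the tool goes at most 62.5 mm and 10.7 degrees, less where a joint would pass 70% of its speed; a pose out of reach is approached as far as the arm can. A call with a gripper value outside its range is refused whole. The fingers move at their own pace and stop on an object; "newtons" is the grip in N (left out, the last holds). Time passes only in rows, so rows that repeat a pose let the fingers close. It gives the time, the measured TCP pose, the force and the opening at its end, in the units of the state.
- sense(): the state, without advancing time (a new reading comes with each control period).
- grab_frame(name): name is "scene" or "top" or "wrist"; returns the picture (480x640x3 uint8, red, green, blue); there is no depth.
- camera_params(name): a dict with "mtx" (3x3 intrinsics, pixels), "k1" (the pictures are not rectified: a ray, as slopes to the right and down, at radius r is drawn at 1 + k1 r^2 times it, then the intrinsics apply), "xyz" and "orientation" of the camera in the world. Camera axes: x right, y up, looking along -z (the intrinsics and any distortion apply to the point x, -y, -z); pixel columns grow to the right and rows downward; lengths in mm; the calibration is good to about 2 mm. A picture is of the moment at which its call begins: read the wrist's pose just before it. camera_params takes no time and is no camera call; for the wrist camera it gives the pose at the moment of the call.
- hand_in(): hands the job in, once; it reports no verdict.
Trained networks look in the newest picture that a camera, given by its name, has taken for a name from the list of things; names that differ only in an ending like _2 or _b are one class to them, and where a whole thing is asked for, a point or a joint stands for the part that bears it (a point fixed in the world has none). Each returns a list of dicts, best first, with "p" (0 to 1); they miss things now and then, are a little off and sometimes report something else, mostly with a low value. They report only what shows in the picture. A call takes as long as a camera call.
- spot_in(camera, query): "location" ([x, y, z] in mm, in the coordinates of the camera as it stood for that picture, good to about 4 mm: the middle of the surface that is visible of it).
The state is a dict: "t": time; "joint_positions": joint angles; "qd": joint speeds; "tau": joint torques, N m; "eef_pos": TCP position; "ee_rot": TCP orientation; "contact_force": force on the tool from outside, world axes, zero at the start; "moment": the same for the moment, N m; "grip_width": finger opening in mm.
Only numpy, scipy, OpenCV 4.12 (cv2) and the standard library are available. Lean on these libraries where they do the work, as an engineer would, in place of code of your own. Each camera call takes 0.05 s, during which the arm holds its last target.

## Working session

There is one attempt and no reset: what is moved stays moved. The work goes in short steps, Python scripts to look and compute and a tool call to move; the robot and the scene stay as the last step left them, time stands still between calls to the robot, and variables do not carry over. Pictures are saved under pics/ and viewed, and the job is handed in when it is done.

Besides the shell and the picture viewer there is one more tool, called after ">>>" as name([rows], argument=value, ...), one row to a line, values as JSON. move_arm: Moves the arm, as the interface text tells. Its arguments: {"type":"object","properties":{"targets":{"type":"array"},"newtons":{"type":"number"}},"required":["targets"]}

```bash
mkdir -p pics; ls; cat > h.py <<'E'
import numpy as np, cv2
from scipy.spatial.transform import Rotation as R
from rig import sense, grab_frame, camera_params, hand_in, spot_in
def cam(name):
    p=camera_params(name); 
    return p
def Rm(o):
    o=np.array(o,float)
    return R.from_quat(o).as_matrix() if o.size==4 else o.reshape(3,3)
def toworld(p,loc): return Rm(p['orientation'])@np.array(loc)+np.array(p['xyz'])
def project(p,X):
    X=np.atleast_2d(X); c=(X-np.array(p['xyz']))@Rm(p['orientation'])
    s=np.c_[c[:,0]/-c[:,2], -c[:,1]/-c[:,2]]; r2=(s**2).sum(1,keepdims=True)
    s=s*(1+p['k1']*r2); K=np.array(p['mtx']); return np.c_[s,np.ones(len(s))]@K.T[:,:2]
def ray(p,u,v,z):
    K=np.array(p['mtx']); d=cv2.undistortPoints(np.array([[[u,v]]],float),K,np.array([p['k1'],0,0,0.]))[0,0]
    # cv2 k1 model same form
    w=Rm(p['orientation'])@np.array([d[0],-d[1],-1]); o=np.array(p['xyz'])
    return o+w*(z-o[2])/w[2]
def snap(name,fn):
    p=camera_params(name); im=grab_frame(name); cv2.imwrite('pics/'+fn,im[:,:,::-1]); return p,im
E
python3 - <<'E'
from h import *
s=sense(); print(s)
for c in ['scene','top']:
    p,im=snap(c,c+'0.png'); print(c,p)
    for q in ['jig','bolt_handle','block','rack','block_small','block_large']:
        print(q,[(np.round(toworld(p,d['location'])),round(d['p'],2)) for d in spot_in(c,q)[:3]])
E
```

```text
pics
{'t': 0.0, 'joint_positions': array([ 1.09739453,  0.33288644, -0.0646985 ,  1.46094837,  0.02159282,
        1.34990893, -0.08852228]), 'qd': array([ 0.00029673, -0.00126275,  0.00095611,  0.00104739,  0.00077795,
       -0.00070332, -0.00077738]), 'tau': array([ 2.13512940e-04, -6.23252964e+01,  2.48328916e-02, -3.89894557e+01,
       -6.13893592e-02,  3.97649815e-02,  1.09427294e-04]), 'eef_pos': array([ 272.17579733, -562.29682724,  291.44140033]), 'ee_rot': array([-0.68908423, -0.15853128,  0.68935651, -0.15753847]), 'contact_force': array([0.53569883, 0.01430744, 0.64536408]), 'moment': array([ 0.03066075, -0.01772932,  0.03266826]), 'grip_width': 87.2611815865488}
scene {'mtx': array([[473.8221527 ,   0.        , 321.59697464],
       [  0.        , 473.8221527 , 237.22206778],
       [  0.        ,   0.        ,   1.        ]]), 'k1': -0.030851774758690345, 'xyz': array([-15.26976064, 330.82248204, 701.8391651 ]), 'orientation': array([-0.16853035,  0.34313875,  0.82274525, -0.4206466 ])}
jig [(array([ 491., -212.,    8.]), 0.72)]
bolt_handle [(array([ 502., -218.,   37.]), 0.73)]
block [(array([ 482., -294.,   42.]), 0.91)]
rack [(array([459., 112.,  21.]), 0.9)]
block_small [(array([383., 114.,  47.]), 0.87)]
block_large [(array([532., 113.,  45.]), 0.9)]
top {'mtx': array([[481.60652137,   0.        , 316.75141124],
       [  0.        , 481.60652137, 238.95683326],
       [  0.        ,   0.        ,   1.        ]]), 'k1': 0.02503941177819863, 'xyz': array([ 384.40647124,  -74.74195327, 1013.42978234]), 'orientation': array([-0.04439978,  0.04484698,  0.71458157, -0.69669978])}
jig [(array([ 503., -212.,   10.]), 0.83)]
bolt_handle [(array([ 503., -210.,   37.]), 0.83)]
block [(array([ 499., -298.,   45.]), 0.71)]
rack [(array([466.,  99.,  20.]), 0.6)]
block_small [(array([387., 100.,  51.]), 0.82)]
block_large [(array([535., 104.,  49.]), 0.67)]
```

View pics/scene0.png

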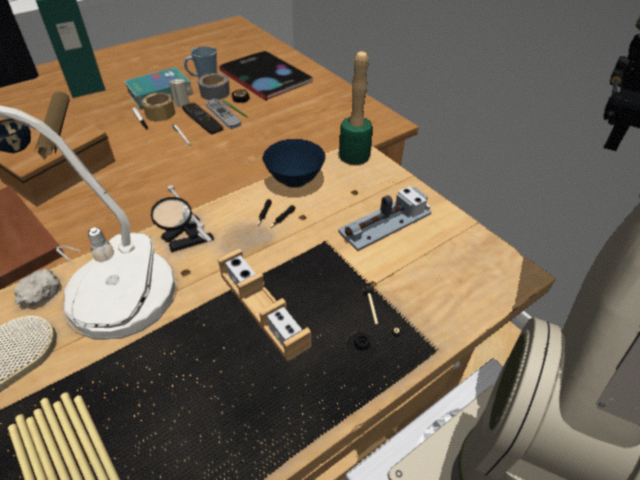

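View pics/top0.png

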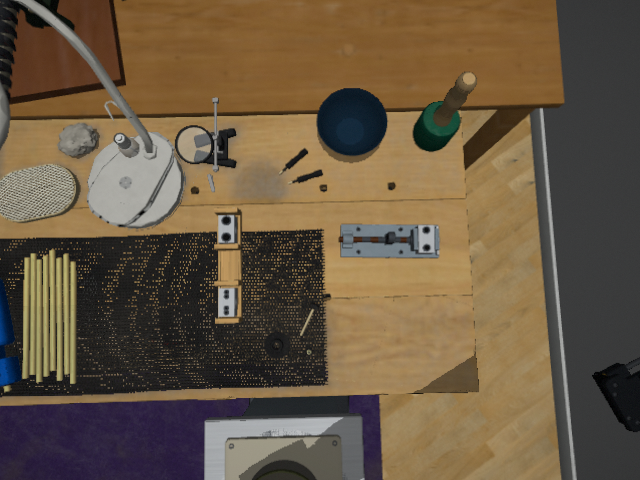

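```bash
python3 - <<'E'
import cv2
im=cv2.imread('pics/top0.png')
cv2.imwrite('pics/topjig.png',cv2.resize(im[210:270,330:450],None,fx=6.5,fy=6.5,interpolation=cv2.INTER_CUBIC))
cv2.imwrite('pics/toprack.png',cv2.resize(im[205:330,190:270],None,fx=4.8,fy=4.8,interpolation=cv2.INTER_CUBIC))
im=cv2.imread('pics/scene0.png')
cv2.imwrite('pics/scjig.png',cv2.resize(im[175:255,330:440],None,fx=7,fy=7,interpolation=cv2.INTER_CUBIC))
E
```

```text
(no output)
```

View pics/topjig.png

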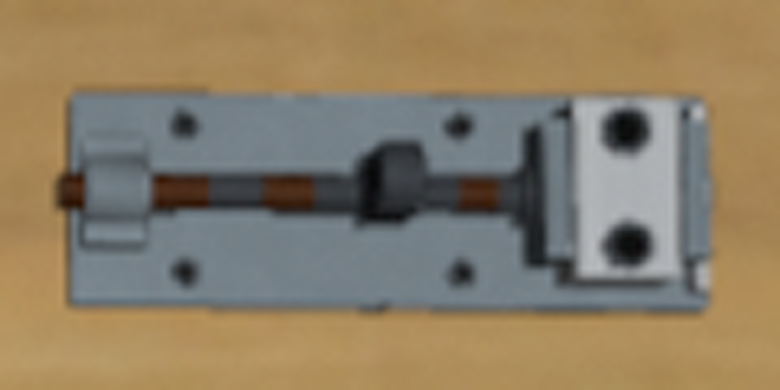

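View pics/toprack.png

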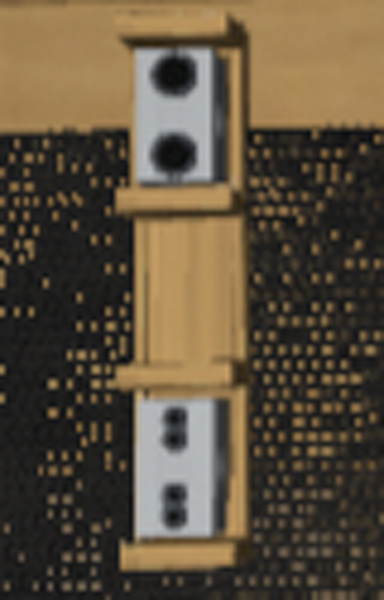

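View pics/scjig.png

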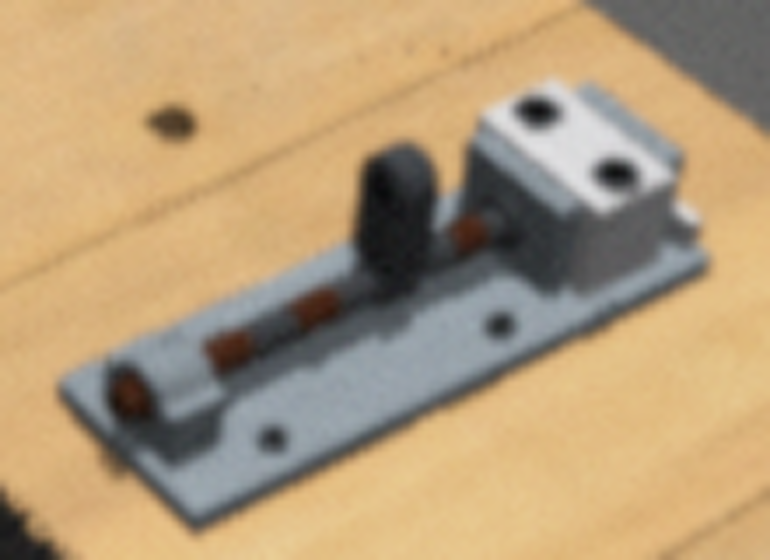

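```bash
python3 - <<'E'
from h import *
p=camera_params('top'); ps=camera_params('scene')
def T(x,y,z): return ray(p,330+(x+.5)/6.5-.5,210+(y+.5)/6.5-.5,z)
B=np.array([T(70,92,10),T(708,98,10),T(708,308,10),T(70,303,10)])
print('bed',B.round(1)); 
print('lens',[np.linalg.norm(B[i]-B[i-1]).round(1) for i in range(4)])
K=np.array([T(573,98,46),T(685,100,46),T(682,280,46),T(573,280,46)])
print('blk',K.round(1),K.mean(0),[np.linalg.norm(K[i]-K[i-1]).round(1) for i in range(4)])
print('bushes',T(627,130,46),T(627,245,46))
print('handle top',T(403,170,77))
def S(x,y,z): return ray(ps,330+(x+.5)/7-.5,175+(y+.5)/7-.5,z)
print('scene bed', S(62,385,10),S(200,522,10),S(708,258,10))
print('blk', [S(*q,46).round(1) for q in [(480,118),(562,82),(672,180),(600,212)]])
print('handle top',S(402,150,77))
def Q(x,y,z): return ray(p,190+(x+.5)/4.8-.5,205+(y+.5)/4.8-.5,z)
print('rack: walls tops inner', [Q(*q,51).round(1) for q in [(117,213),(237,212),(117,365),(237,365)]])
print('floor',[Q(*q,12).round(1) for q in [(135,215),(245,215),(150,365),(237,365)]])
for n,qs in [('large',[(136,48),(215,48),(215,183),(136,183)]),('small',[(137,398),(215,398),(215,537),(137,537)])]:
    K=np.array([Q(*q,48) for q in qs]); print(n,K.round(1),K.mean(0))
print('outer walls', [Q(*q,51).round(1) for q in [(117,12),(228,12),(122,543),(237,543),(122,568),(237,568)]])
E
```

```text
bed [[ 542.9 -127.5   10. ]
 [ 535.6 -333.9   10. ]
 [ 467.5 -330.    10. ]
 [ 474.2 -125.4   10. ]]
lens [np.float64(68.7), np.float64(206.5), np.float64(68.2), np.float64(204.7)]
blk [[ 531.3 -282.6   46. ]
 [ 529.7 -317.4   46. ]
 [ 473.4 -313.3   46. ]
 [ 474.2 -279.6   46. ]] [ 502.16941903 -298.21176121   46.        ] [np.float64(57.1), np.float64(34.9), np.float64(56.5), np.float64(33.7)]
bushes [ 520.75901492 -298.83232887   46.        ] [ 484.72847838 -296.8920591    46.        ]
handle top [ 505.9385498  -223.62986817   77.        ]
scene bed [ 535.86793469 -124.68293874   10.        ] [ 467.87323939 -122.54100249   10.        ] [ 463.71503897 -324.72748266   10.        ]
blk [array([ 526.3, -279.4,   46. ]), array([ 524.5, -312.7,   46. ]), array([ 470.5, -307.3,   46. ]), array([ 472.5, -278.9,   46. ])]
handle top [ 503.09482426 -221.87317199   77.        ]
rack: walls tops inner [array([491.6, 129.8,  51. ]), array([490.7,  79.7,  51. ]), array([428.2, 129.7,  51. ]), array([426.9,  80. ,  51. ])]
floor [array([494.8, 130.3,  12. ]), array([493.6,  82.5,  12. ]), array([429.6, 123.8,  12. ]), array([428.6,  86.3,  12. ])]
large [[561.9 122.5  48. ]
 [561.1  89.2  48. ]
 [503.5  89.4  48. ]
 [504.4 122.5  48. ]] [532.73230947 105.90426818  48.        ]
small [[414.4 122.   48. ]
 [413.6  89.7  48. ]
 [356.6  89.8  48. ]
 [357.5 121.9  48. ]] [385.51728212 105.86016881  48.        ]
outer walls [array([577. , 129.9,  51. ]), array([575.9,  83.1,  51. ]), array([355.3, 127.4,  51. ]), array([354. ,  80.3,  51. ]), array([345.2, 127.4,  51. ]), array([343.9,  80.3,  51. ])]
```

```bash
cat >> h.py <<'E'
def plan(gp, jaw_deg, st=None):
    """gp: grasp point target world mm; jaw_deg: world angle of tool y; tool x down"""
    s=st or sense(); R0=Rm(s['ee_rot'])
    best=None
    for a in (jaw_deg,jaw_deg+180):
        a=np.radians(a); x=np.array([0,0,-1.]); y=np.array([np.cos(a),np.sin(a),0]); z=np.cross(x,y)
        Rt=np.c_[x,y,z]; rv=R.from_matrix(R0.T@Rt).as_rotvec(degrees=True)
        tcp=np.array(gp)-51*x
        d=R0.T@(tcp-np.array(s['eef_pos']))
        print('jaw',round(np.degrees(a),1),'shift',d.round(1),'rot',rv.round(1))
def where():
    s=sense(); R0=Rm(s['ee_rot']); g=np.array(s['eef_pos'])+51*R0[:,0]
    print('t',round(s['t'],2),'gp',g.round(1),'jaw',np.degrees(np.arctan2(R0[1,1],R0[0,1])).round(2),'xaxis',R0[:,0].round(3),'F',np.round(s['contact_force'],1),'w',round(s['grip_width'],1)); return s
E
python3 - <<'E'
from h import *
s=where(); print(Rm(s['ee_rot']).round(3)); print(s['joint_positions'].round(2))
p=camera_params('wrist'); print(p['xyz'],Rm(p['orientation']).round(2))
plan([500,-223,220],88.3)
E
```

```text
t 0.7 gp [ 272.3 -562.6  241.3] jaw -64.17 xaxis [ 0. -0. -1.] F [ 0.7  0.4 -0.7] w 86.9
[[ 0.     0.436 -0.9  ]
 [-0.    -0.9   -0.436]
 [-1.     0.     0.   ]]
[ 1.1   0.33 -0.06  1.46  0.02  1.35 -0.09]
[ 339.59095003 -530.44256467  383.8930209 ] [[ 0.44  0.87  0.24]
 [-0.9   0.42  0.12]
 [-0.   -0.27  0.96]]
jaw 88.3 shift [  21.3 -206.5 -352.9] rot [-152.5    0.    -0. ]
jaw 268.3 shift [  21.3 -206.5 -352.9] rot [27.5 -0.  -0. ]
```

>>> move_arm([
  [[5, -52, -88, 7, 0, 0, 60], [11, -104, -176, 14, 0, 0, 60], [16, -155, -264, 21, 0, 0, 60], [21, -206, -353, 27.5, 0, 0, 60], [21, -206, -353, 27.5, 0, 0, 60], [21, -206, -353, 27.5, 0, 0, 60], [21, -206, -353, 27.5, 0, 0, 60], [21, -206, -353, 27.5, 0, 0, 60]],
])

```text
t: 1.7
eef_pos: [501.8, -220.2, 271.3]
ee_rot: [0.707, -0.008, -0.707, -0.009]
contact_force: [-0.3, -0.4, -0.3]
grip_width: 60.0
```

```bash
python3 - <<'E'
from h import *
where()
p,im=snap('wrist','w1.png'); print(p)
for q in ['jig','bolt_handle','block']:
    print(q,[(np.round(toworld(p,d['location'])),round(d['p'],2)) for d in spot_in('wrist',q)[:3]])
where()
E
```

```text
t 1.7 gp [ 501.8 -220.1  220.3] jaw -91.36 xaxis [ 0.001  0.001 -1.   ] F [-0.3 -0.4 -0.3] w 60.0
{'mtx': array([[361.67061512,   0.        , 323.95105393],
       [  0.        , 361.67061512, 240.85240838],
       [  0.        ,   0.        ,   1.        ]]), 'k1': -0.051602436692032495, 'xyz': array([ 576.38575064, -222.11569155,  362.87852958]), 'orientation': array([ 0.09454336, -0.09803312,  0.70858909, -0.69235292])}
jig [(array([ 516., -212.,   12.]), 0.96), (array([ 502., -304.,   48.]), 0.63)]
bolt_handle [(array([ 507., -223.,   32.]), 0.66)]
block [(array([ 506., -304.,   48.]), 0.7)]
t 1.9 gp [ 499.7 -224.7  220.3] jaw -91.79 xaxis [-0.    -0.001 -1.   ] F [0.8 0.5 0.6] w 59.6
```

View pics/w1.png

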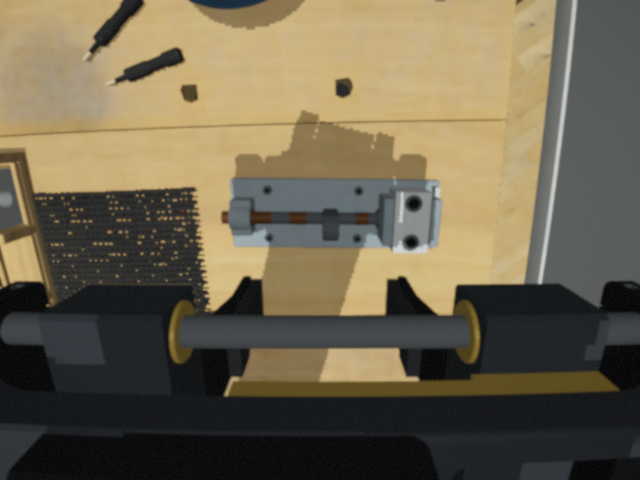

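```bash
python3 - <<'E'
from h import *
where()
p,im=snap('wrist','w2.png'); print(p['xyz'])
c=im[160:270,210:460,::-1]; cv2.imwrite('pics/w2c.png',cv2.resize(c,None,fx=3.2,fy=3.2,interpolation=cv2.INTER_CUBIC))
import pickle; pickle.dump(p,open('p2.pkl','wb'))
E
```

```text
t 1.9 gp [ 499.7 -224.7  220.3] jaw -91.79 xaxis [-0.    -0.001 -1.   ] F [0.8 0.5 0.6] w 59.6
[ 574.30608463 -227.03418942  362.91171951]
```

View pics/w2c.png

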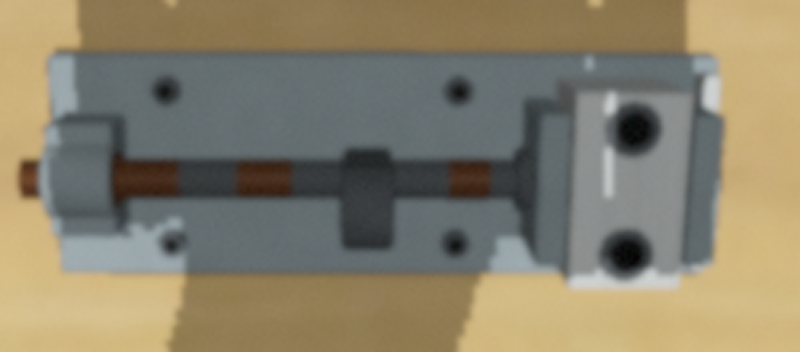

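```bash
python3 - <<'E'
from h import *
import pickle; p=pickle.load(open('p2.pkl','rb'))
def T(x,y,z): return ray(p,210+(x+.5)/3.2-.5,160+(y+.5)/3.2-.5,z).round(1)
B=np.array([T(50,52,10),T(716,55,10),T(713,270,10),T(62,270,10)]);print(B)
for i in(0,2): d=B[i]-B[i+1]; print(np.degrees(np.arctan2(-d[0],d[1])), np.linalg.norm(d))
K=np.array([T(573,92,46),T(692,92,46),T(680,284,46),T(568,282,46)]);print(K,K.mean(0))
print('bush',T(634,129,46),T(627,255,46)); print('bolt holes',T(166,90,10),T(458,90,10),T(455,243,10),T(172,243,10))
print('handle',T(367,240,70),T(367,160,70))
E
```

```text
[[ 543.6 -130.2   10. ]
 [ 536.5 -332.1   10. ]
 [ 468.4 -334.5   10. ]
 [ 474.8 -127.    10. ]]
-2.014029074592584 202.02480045776562
178.2333649388434 207.59867533296062
[[ 531.3 -282.4   46. ]
 [ 530.4 -315.2   46. ]
 [ 475.3 -314.2   46. ]
 [ 477.  -281.9   46. ]] [ 503.5   -298.425   46.   ]
bush [ 520.6 -299.5   46. ] [ 484.5 -298.6   46. ]
bolt holes [ 530.9 -164.6   10. ] [ 528.1 -253.6   10. ] [ 479.9 -252.2   10. ] [ 482.6 -162.9   10. ]
handle [ 497.4 -224.9   70. ] [ 518.7 -225.6   70. ]
```

>>> move_arm([
  [[40, 0, -5, 0, 0, 0, 42], [90, 0, -5, 0, 0, 0, 42], [130, 0, -5, 0, 0, 0, 42], [157, 0, -5, 0, 0, 0, 42], [157, 0, -5, 0, 0, 0, 42]],
], newtons=30)

```text
t: 2.58
eef_pos: [503.1, -225.4, 112.6]
ee_rot: [-0.706, 0.011, 0.708, 0.012]
contact_force: [-0.6, -0.4, 0.7]
grip_width: 42.0
```

```bash
python3 - <<'E'
from h import *
where()
p,im=snap('wrist','w3.png');p,im=snap('top','t3.png');
cv2.imwrite('pics/t3c.png',cv2.resize(im[180:290,310:460,::-1],None,fx=5,fy=5,interpolation=cv2.INTER_CUBIC))
where()
E
```

```text
t 2.58 gp [ 502.9 -225.4   61.6] jaw -91.88 xaxis [-0.004  0.001 -1.   ] F [-0.6 -0.4  0.7] w 42.0
t 2.67 gp [ 504.9 -225.8   64.4] jaw -91.86 xaxis [ 0.001 -0.001 -1.   ] F [-0.1 -0.5  0.3] w 42.0
```

View pics/w3.png

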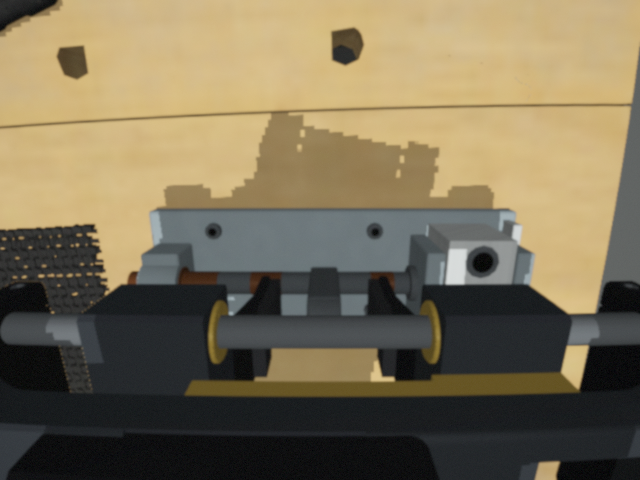

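>>> move_arm([
  [[0, 0, 0, 0, 0, 0, 5], [0, 0, 0, 0, 0, 0, 5], [0, 0, 0, 0, 0, 0, 5], [0, 0, 0, 0, 0, 0, 5]],
], newtons=40)

```text
t: 3.18
eef_pos: [505.0, -225.6, 115.7]
ee_rot: [0.707, -0.012, -0.707, -0.011]
contact_force: [-0.6, 1.0, 2.3]
grip_width: 13.7
```

```bash
python3 - <<'E'
from h import *
where()
E
```

```text
t 3.17 gp [ 505.1 -225.6   64.7] jaw -91.85 xaxis [ 0.001 -0.001 -1.   ] F [-0.6  1.   2.3] w 13.7
```

>>> move_arm([
  [[0, -4, 0, 0, 0, 0, 5], [0, -7, 0, 0, 0, 0, 5], [0, -10, 0, 0, 0, 0, 5], [0, -12, 0, 0, 0, 0, 5], [0, -12, 0, 0, 0, 0, 5]],
])

```text
t: 3.8
eef_pos: [505.2, -217.3, 115.7]
ee_rot: [0.708, -0.014, -0.706, -0.01]
contact_force: [2.3, -13.9, -6.3]
grip_width: 13.9
```

>>> move_arm([
  [[0, -5, 0, 0, 0, 0, 5], [0, -7, 0, 0, 0, 0, 5], [0, -7, 0, 0, 0, 0, 5]],
])

```text
t: 4.18
eef_pos: [505.1, -216.4, 115.7]
ee_rot: [0.709, -0.019, -0.705, -0.01]
contact_force: [6.1, -24.3, -11.7]
grip_width: 13.7
```

>>> move_arm([
  [[0, 5, 0, 0, 0, 0, 5], [0, 10, 0, 0, 0, 0, 5], [0, 15, 0, 0, 0, 0, 5], [0, 19, 0, 0, 0, 0, 5], [0, 21, 0, 0, 0, 0, 5], [0, 22, 0, 0, 0, 0, 5], [0, 22, 0, 0, 0, 0, 5]],
])

```text
t: 5.05
eef_pos: [504.8, -231.8, 115.7]
ee_rot: [0.708, -0.014, -0.706, -0.01]
contact_force: [-3.2, 22.2, 9.5]
grip_width: 13.5
```

>>> move_arm([
  [[0, -5, 0, 0, 0, 0, 5], [0, -10, 0, 0, 0, 0, 5], [0, -15, 0, 0, 0, 0, 5], [0, -20, 0, 0, 0, 0, 5], [0, -24, 0, 0, 0, 0, 5], [0, -24, 0, 0, 0, 0, 5]],
])

```text
t: 5.8
eef_pos: [505.2, -214.7, 115.7]
ee_rot: [0.709, -0.019, -0.705, -0.009]
contact_force: [4.9, -25.5, -11.2]
grip_width: 13.7
```

Stopped 1.6 mm further, as told. Home again.

>>> move_arm([
  [[0, 5, 0, 0, 0, 0, 5], [0, 10, 0, 0, 0, 0, 5], [0, 15, 0, 0, 0, 0, 5], [0, 20, 0, 0, 0, 0, 5], [0, 23, 0, 0, 0, 0, 5], [0, 24, 0, 0, 0, 0, 5], [0, 24, 0, 0, 0, 0, 5]],
])

```text
t: 6.68
eef_pos: [504.7, -231.9, 115.6]
ee_rot: [0.708, -0.014, -0.706, -0.01]
contact_force: [-3.0, 22.3, 7.9]
grip_width: 13.6
```

>>> move_arm([
  [[0, -5, 0, 0, 0, 0, 5], [0, -10, 0, 0, 0, 0, 5], [0, -15, 0, 0, 0, 0, 5], [0, -20, 0, 0, 0, 0, 5], [0, -25, 0, 0, 0, 0, 5], [0, -25, 0, 0, 0, 0, 5]],
])

```text
t: 7.42
eef_pos: [505.2, -213.2, 115.7]
ee_rot: [0.709, -0.018, -0.705, -0.009]
contact_force: [4.3, -21.1, -9.5]
grip_width: 13.8
```

>>> move_arm([
  [[0, 5, 0, 0, 0, 0, 5], [0, 10, 0, 0, 0, 0, 5], [0, 15, 0, 0, 0, 0, 5], [0, 20, 0, 0, 0, 0, 5], [0, 24, 0, 0, 0, 0, 5], [0, 25, 0, 0, 0, 0, 5], [0, 25, 0, 0, 0, 0, 5]],
])

```text
t: 8.3
eef_pos: [504.7, -232.0, 115.6]
ee_rot: [0.708, -0.014, -0.706, -0.01]
contact_force: [-2.6, 20.7, 8.4]
grip_width: 13.5
```

>>> move_arm([
  [[0, -6, 0, 0, 0, 0, 5], [0, -12, 0, 0, 0, 0, 5], [0, -18, 0, 0, 0, 0, 5], [0, -22, 0, 0, 0, 0, 5], [0, -25, 0, 0, 0, 0, 5], [0, -27, 0, 0, 0, 0, 5], [0, -27, 0, 0, 0, 0, 5]],
])

```text
t: 9.18
eef_pos: [505.5, -206.2, 115.7]
ee_rot: [0.708, -0.015, -0.706, -0.01]
contact_force: [-0.6, -5.2, 0.1]
grip_width: 13.7
```

>>> move_arm([
  [[0, -6, 0, 0, 0, 0, 5], [0, -12, 0, 0, 0, 0, 5], [0, -18, 0, 0, 0, 0, 5], [0, -23, 0, 0, 0, 0, 5], [0, -27, 0, 0, 0, 0, 5], [0, -27, 0, 0, 0, 0, 5], [0, -27, 0, 0, 0, 0, 5]],
])

```text
t: 10.05
eef_pos: [506.3, -182.4, 115.7]
ee_rot: [0.708, -0.017, -0.706, -0.01]
contact_force: [1.7, -13.0, -3.8]
grip_width: 13.5
```

>>> move_arm([
  [[0, 0, 0, 0, 0, 0, 36], [0, 0, 0, 0, 0, 0, 36], [0, 0, 0, 0, 0, 0, 36], [-50, 0, 0, 0, 0, 0, 36], [-100, 0, 0, 0, 0, 0, 40], [-140, 20, 0, 0, 0, 0, 60], [-140, 50, 0, 0, 0, 0, 75], [-140, 50, 0, 0, 0, 0, 75]],
])

```text
t: 11.05
eef_pos: [503.4, -233.0, 256.4]
ee_rot: [0.708, -0.019, -0.706, -0.011]
contact_force: [-0.1, 0.9, -0.3]
grip_width: 62.0
```

```bash
python3 - <<'E'
from h import *
where()
p,im=snap('wrist','w4.png')
c=im[130:300,180:480,::-1]; cv2.imwrite('pics/w4c.png',cv2.resize(c,None,fx=2.6,fy=2.6,interpolation=cv2.INTER_CUBIC))
import pickle; pickle.dump(p,open('p4.pkl','wb'))
plan([502.5,-298.5,90],-1.8)
E
```

```text
t 11.05 gp [ 503.6 -233.6  205.4] jaw -92.37 xaxis [ 0.004 -0.011 -1.   ] F [-0.1  0.9 -0.3] w 62.0
jaw -1.8 shift [115.7  66.1  -1.1] rot [-90.5   0.3  -0.6]
jaw 178.2 shift [115.7  66.1  -1.1] rot [89.5 -0.6 -0.3]
```

View pics/w4c.png

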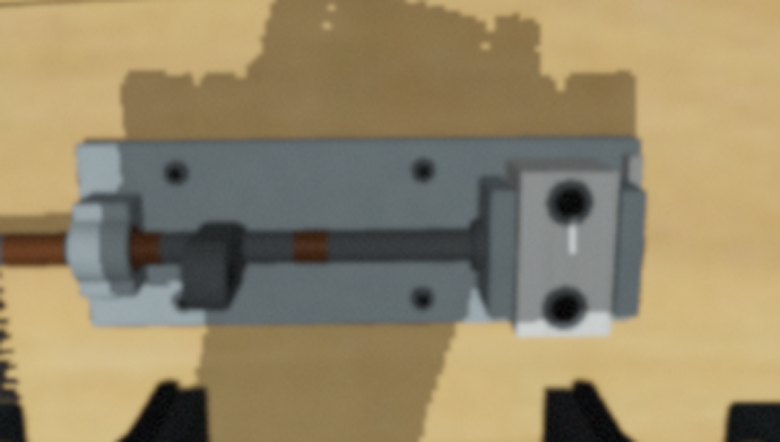

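```bash
python3 - <<'E'
from h import *
import pickle; p=pickle.load(open('p4.pkl','rb'))
def T(x,y,z): return ray(p,180+(x+.5)/2.6-.5,130+(y+.5)/2.6-.5,z).round(1)
a,b=T(570,202,46),T(565,306,46);print('bush',a,b,(a+b)/2)
print(T(518,172,46),T(617,172,46),T(611,335,46),T(517,335,46))
print(sense()['joint_positions'].round(2)); where()
plan([502.5,-298.5,90],-1.8)
E
```

```text
bush [ 520.7 -299.6   46. ] [ 485.3 -298.4   46. ] [ 503. -299.   46.]
[ 531.2 -282.6   46. ] [ 530.  -314.8   46. ] [ 474.3 -314.3   46. ] [ 475.7 -282.2   46. ]
[ 0.59  0.21 -0.28  1.69  0.07  1.24 -1.32]
t 11.1 gp [ 503.8 -231.8  205. ] jaw -92.26 xaxis [ 0.003 -0.01  -1.   ] F [-0.6  0.6 -0.6] w 66.0
jaw -1.8 shift [115.7  66.1  -1.1] rot [-90.5   0.3  -0.6]
jaw 178.2 shift [115.7  66.1  -1.1] rot [89.5 -0.6 -0.3]
```

>>> move_arm([
  [[10, 10, -1, -11, 0, 0, 80], [20, 20, -1, -22, 0, 0, 80], [30, 30, -1, -33, 0, 0, 80], [40, 40, -1, -44, 0, 0, 80], [50, 50, -1, -55, 0, 0, 80], [60, 60, -1, -66, 0, 0, 80], [70, 66, -1, -77, 0, 0, 80], [70, 66, -1, -88, 0, 0, 80]],
])

```text
t: 12.1
eef_pos: [502.0, -296.7, 185.2]
ee_rot: [-0.523, -0.471, 0.526, -0.476]
contact_force: [-0.1, 1.0, -0.2]
grip_width: 80.0
```

>>> move_arm([
  [[0, 0, 0, 0, 0, 0, 80], [0, 0, 0, 0, 0, 0, 80]],
])

```text
t: 12.35
eef_pos: [502.2, -295.8, 185.0]
ee_rot: [-0.524, -0.471, 0.527, -0.475]
contact_force: [-0.8, 0.1, 0.3]
grip_width: 80.3
```

```bash
python3 - <<'E'
from h import *
where()
print(sense()['joint_positions'].round(2))
plan([502.7,-298.7,34],-1.8)
E
```

```text
t 12.35 gp [ 502.2 -296.2  134. ] jaw -6.0 xaxis [ 0.001 -0.008 -1.   ] F [-0.8  0.1  0.3] w 80.3
[ 0.8   0.35 -0.42  1.69  0.16  1.13  0.23]
jaw -1.8 shift [100.    0.7   2.1] rot [-4.2  0.4 -0.1]
jaw 178.2 shift [100.    0.7   2.1] rot [ 1.758e+02 -1.000e-01 -7.000e-01]
```

>>> move_arm([
  [[20, 0.7, 2, -4, 0.4, 0, 80], [45, 0.7, 2, -4, 0.4, 0, 80], [70, 0.7, 2, -4, 0.4, 0, 80], [90, 0.7, 2, -4, 0.4, 0, 80], [99, 0.7, 2, -4, 0.4, 0, 80], [99, 0.7, 2, -4, 0.4, 0, 80], [99, 0.7, 2, -4, 0.4, 0, 80]],
])

```text
t: 13.22
eef_pos: [503.3, -298.8, 86.9]
ee_rot: [0.509, 0.49, -0.508, 0.492]
contact_force: [-0.4, 0.4, 0.0]
grip_width: 80.3
```

```bash
python3 - <<'E'
from h import *
where()
snap('wrist','w5.png');snap('top','t5.png')
plan([502.7,-298.7,34],-1.8)
E
```

```text
t 13.22 gp [ 503.4 -298.9   35.9] jaw -2.01 xaxis [ 0.003 -0.001 -1.   ] F [-0.4  0.4  0. ] w 80.3
jaw -1.8 shift [ 1.9 -0.5 -0.1] rot [-0.2  0.1 -0.2]
jaw 178.2 shift [ 1.9 -0.5 -0.1] rot [ 1.798e+02 -2.000e-01 -1.000e-01]
```

View pics/w5.png

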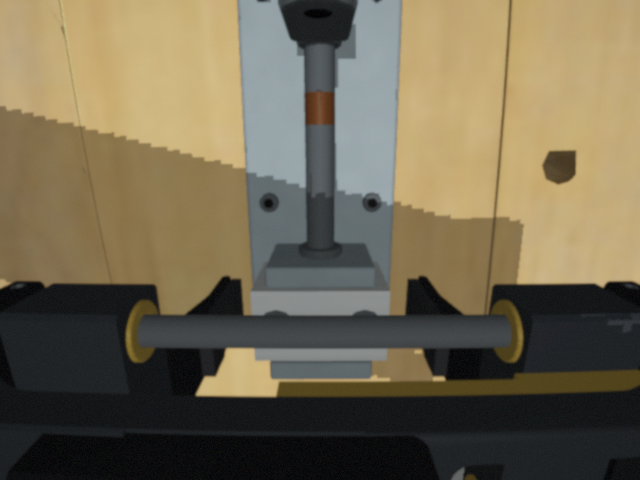

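>>> move_arm([
  [[1, 0, 0, 0, 0, 0, 48], [1, 0, 0, 0, 0, 0, 48], [1, 0, 0, 0, 0, 0, 48], [1, 0, 0, 0, 0, 0, 48]],
], newtons=30)

```text
t: 13.82
eef_pos: [503.1, -298.9, 85.9]
ee_rot: [0.509, 0.49, -0.508, 0.492]
contact_force: [-0.6, 0.3, 1.2]
grip_width: 56.1
```

>>> move_arm([
  [[-5, 0, 0, 0, 0, 0, 48], [-12, 0, 0, 0, 0, 0, 48], [-20, 0, 0, 0, 0, 0, 48], [-30, 0, 0, 0, 0, 0, 48], [-45, 0, 0, 0, 0, 0, 48], [-65, 0, 0, 0, 0, 0, 48], [-80, 0, 0, 0, 0, 0, 48], [-80, 0, 0, 0, 0, 0, 48]],
])

```text
t: 14.82
eef_pos: [503.6, -299.1, 167.7]
ee_rot: [0.509, 0.489, -0.508, 0.493]
contact_force: [0.4, -0.5, -2.4]
grip_width: 55.8
```

```bash
python3 - <<'E'
from h import *
where()
print(sense()['joint_positions'].round(2))
p,im=snap('wrist','w6.png')
p,im=snap('top','t6.png')
where()
E
```

```text
t 14.82 gp [ 503.8 -299.3  116.7] jaw -2.02 xaxis [ 0.005 -0.003 -1.   ] F [ 0.4 -0.5 -2.4] w 55.8
[ 0.81  0.38 -0.42  1.7   0.17  1.1   0.3 ]
t 14.93 gp [ 502.9 -298.8  114.8] jaw -2.02 xaxis [ 0.002 -0.001 -1.   ] F [-0.4  0.6 -2.3] w 55.8
```

View pics/w6.png

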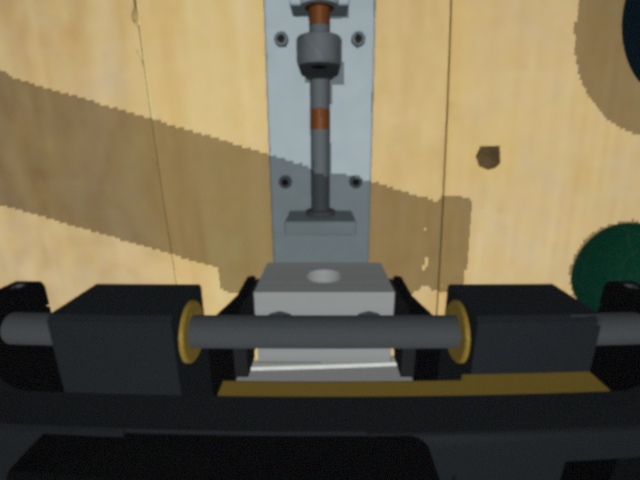

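View pics/t6.png

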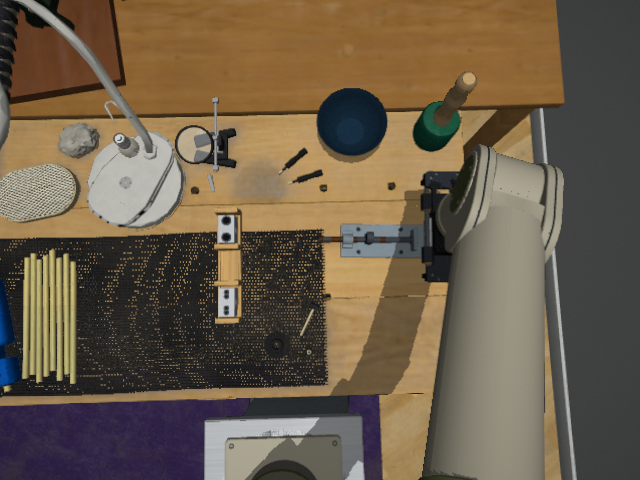

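```bash
python3 - <<'E'
from h import *
plan([460,-10,130],0)
plan([460,-10,45],0)
E
```

```text
jaw 0.0 shift [ -15.7  -52.9 -287. ] rot [-2.   0.1 -0.1]
jaw 180.0 shift [ -15.7  -52.9 -287. ] rot [ 1.78e+02 -2.00e-01 -1.00e-01]
jaw 0.0 shift [  69.3  -53.1 -287.2] rot [-2.   0.1 -0.1]
jaw 180.0 shift [  69.3  -53.1 -287.2] rot [ 1.78e+02 -2.00e-01 -1.00e-01]
```

>>> move_arm([
  [[-25, 0, -10, 0, 0, 0, 48], [-30, -10, -50, 0, 0, 0, 48], [-30, -20, -100, 0, 0, 0, 48], [-30, -30, -150, -1, 0, 0, 48], [-28, -40, -200, -2, 0, 0, 48], [-20, -48, -245, -2, 0, 0, 48], [-10, -53, -287, -2, 0, 0, 48], [0, -53, -287, -2, 0, 0, 48]],
])

```text
t: 15.92
eef_pos: [459.3, -6.9, 164.6]
ee_rot: [0.499, 0.501, -0.499, 0.502]
contact_force: [-0.3, -0.4, -0.5]
grip_width: 56.0
```

>>> move_arm([
  [[20, 0, 0, 0, 0, 0, 48], [35, 0, 0, 0, 0, 0, 48], [50, 0, 0, 0, 0, 0, 48], [50, 0, 0, 0, 0, 0, 48], [50, 0, 0, 0, 0, 0, 48]],
])

```text
t: 16.55
eef_pos: [459.7, -7.0, 114.9]
ee_rot: [0.499, 0.5, -0.498, 0.502]
contact_force: [1.0, -0.1, -2.1]
grip_width: 55.7
```

```bash
python3 - <<'E'
from h import *
where()
print(sense()['joint_positions'].round(2))
p,im=snap('top','t7.png');p,im=snap('wrist','w7.png')
plan([460,-10,30],0)
E
```

```text
t 16.55 gp [459.8  -7.1  63.9] jaw 0.28 xaxis [ 0.002 -0.001 -1.   ] F [ 1.  -0.1 -2.1] w 55.7
[ 0.51  0.22 -0.64  2.05  0.17  0.92 -0.21]
jaw 0.0 shift [34.2  0.1  3. ] rot [ 0.3  0.1 -0.2]
jaw 180.0 shift [34.2  0.1  3. ] rot [-1.797e+02  2.000e-01  1.000e-01]
```

View pics/w7.png

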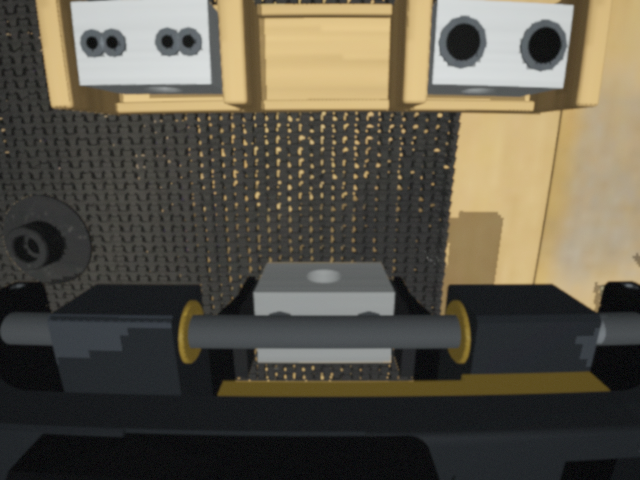

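>>> move_arm([
  [[12, 0, 0, 0, 0, 0, 48], [22, 0, 0, 0, 0, 0, 48], [28, 0, 0, 0, 0, 0, 48], [32, 0, 0, 0, 0, 0, 48], [34, 0, 0, 0, 0, 0, 48], [35, 0, 0, 0, 0, 0, 48], [35.5, 0, 0, 0, 0, 0, 48]],
])

```text
t: 17.52
eef_pos: [460.0, -7.0, 80.1]
ee_rot: [0.499, 0.5, -0.498, 0.502]
contact_force: [-3.6, 0.4, 9.6]
grip_width: 55.8
```

Contact felt (about +11 N up) at the expected height; release and check.

>>> move_arm([
  [[-0.5, 0, 0, 0, 0, 0, 76], [-0.5, 0, 0, 0, 0, 0, 76], [-0.5, 0, 0, 0, 0, 0, 76], [-0.5, 0, 0, 0, 0, 0, 76], [-40, 0, 0, 0, 0, 0, 76], [-90, 0, 0, 0, 0, 0, 76], [-120, 0, 0, 0, 0, 0, 76], [-120, 0, 0, 0, 0, 0, 76]],
])

```text
t: 18.52
eef_pos: [460.8, -6.9, 202.2]
ee_rot: [0.5, 0.499, -0.498, 0.503]
contact_force: [0.0, -0.4, -1.6]
grip_width: 76.2
```

```bash
python3 - <<'E'
from h import *
s=where()
import pickle
p,im=snap('wrist','w8.png'); pickle.dump(p,open('p8.pkl','wb'))
where()
E
```

```text
t 18.52 gp [461.2  -7.  151.2] jaw 0.26 xaxis [ 0.007 -0.002 -1.   ] F [ 0.  -0.4 -1.6] w 76.2
t 18.57 gp [460.2  -7.1 149.6] jaw 0.26 xaxis [ 0.005 -0.002 -1.   ] F [0.  0.8 0.1] w 76.1
```

View pics/w8.png

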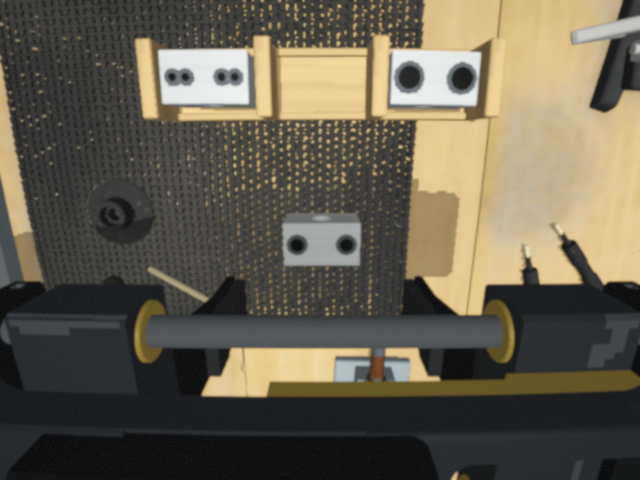

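```bash
python3 - <<'E'
import cv2
im=cv2.imread('pics/w8.png'); cv2.imwrite('pics/w8c.png',cv2.resize(im[30:130,130:330],None,fx=4,fy=4,interpolation=cv2.INTER_CUBIC))
cv2.imwrite('pics/w8e.png',cv2.resize(im[30:130,310:510],None,fx=4,fy=4,interpolation=cv2.INTER_CUBIC))
cv2.imwrite('pics/w8d.png',cv2.resize(im[205:275,270:370],None,fx=8,fy=8,interpolation=cv2.INTER_CUBIC))
E
```

```text
(no output)
```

View pics/w8c.png

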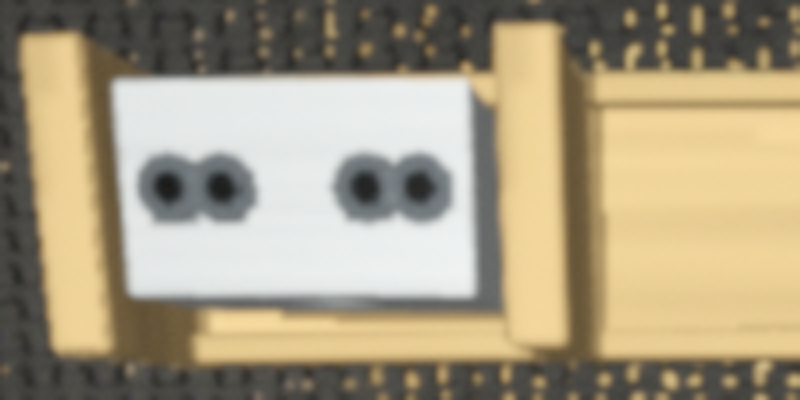

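View pics/w8e.png

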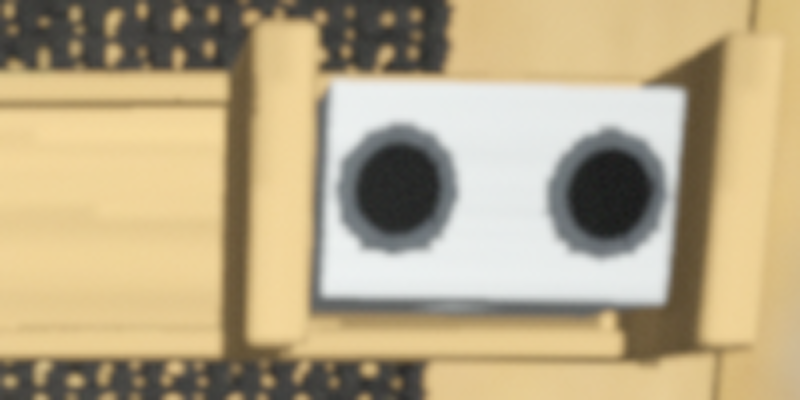

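View pics/w8d.png

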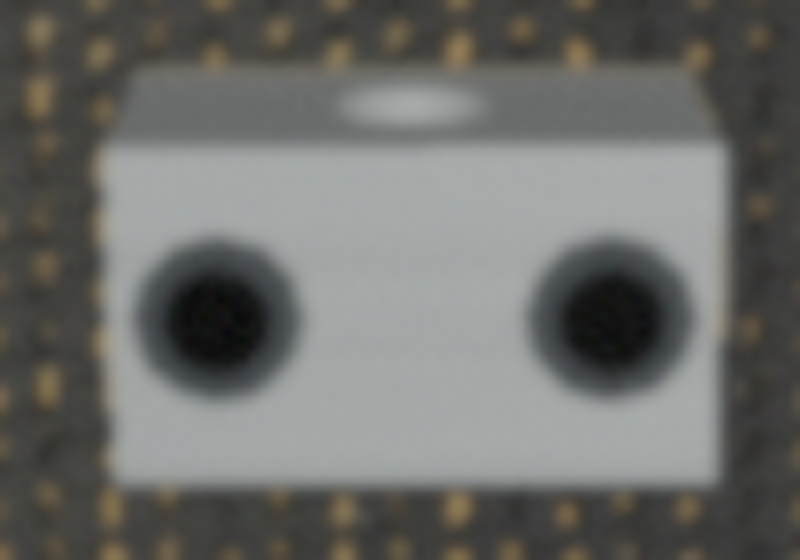

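```bash
python3 - <<'E'
from h import *
import pickle; p=pickle.load(open('p8.pkl','rb'))
def T(x,y,z,ox,oy,f): return ray(p,ox+(x+.5)/f-.5,oy+(y+.5)/f-.5,z).round(1)
a=T(217,318,40.2,270,205,8);b=T(612,318,40.2,270,205,8);print('bush',a,b,(a+b)/2)
print('blk',[T(*q,40.2,270,205,8) for q in [(105,143),(730,143),(720,483),(112,483)]])
L=[T(*q,51,130,30,4) for q in [(560,25),(570,345),(495,25),(508,345),(20,35),(55,350)]]; print('left wall',L)
Rr=[T(*q,51,310,30,4) for q in [(253,20),(247,345),(320,22),(310,345),(783,38),(752,345)]]; print('right wall',Rr)
print('ll',(L[0]+L[1]+Rr[0]+Rr[1])/4,'outer',(L[4]+L[5]+Rr[4]+Rr[5])/4)
# small/large block top corners z=48
S=[T(*q,48,130,30,4) for q in [(110,80),(470,78),(475,297),(128,297)]];G=[T(*q,48,310,30,4) for q in [(330,80),(685,90),(667,303),(318,298)]]
print('S',S,np.mean(S,0));print('G',G,np.mean(G,0))
print('floor',T(605,105,18,130,30,4),T(590,330,18,130,30,4))
where(); print(sense()['joint_positions'].round(2))
E
```

```text
bush [442.8  -7.   40.2] [478.8  -6.9  40.2] [460.8   -6.95  40.2 ]
blk [array([433. ,   9.3,  40.2]), array([489.1,   9.5,  40.2]), array([489.2, -22.8,  40.2]), array([432.8, -23. ,  40.2])]
left wall [array([428.8, 128.6,  51. ]), array([429.1,  81.6,  51. ]), array([418.9, 128.6,  51. ]), array([419.1,  81.6,  51. ]), array([345.1, 128.2,  51. ]), array([345.7,  81.3,  51. ])]
right wall [array([491.8, 129.7,  51. ]), array([492.5,  81.9,  51. ]), array([502.1, 129.5,  51. ]), array([502.6,  82. ,  51. ]), array([574.6, 129.2,  51. ]), array([574.7,  83.2,  51. ])]
ll [460.55 105.45  51.  ] outer [460.025 105.475  51.   ]
S [array([357.4, 122.1,  48. ]), array([414.2, 121.7,  48. ]), array([413.6,  89.2,  48. ]), array([357.2,  89.6,  48. ])] [385.6  105.65  48.  ]
G [array([504.5, 122. ,  48. ]), array([560.9, 121.8,  48. ]), array([561.2,  89.7,  48. ]), array([504.1,  89.5,  48. ])] [532.675 105.75   48.   ]
floor [432.  123.9  18. ] [428.5  86.1  18. ]
t 18.57 gp [460.2  -7.1 149.6] jaw 0.26 xaxis [ 0.005 -0.002 -1.   ] F [0.  0.8 0.1] w 76.1
[ 0.56  0.09 -0.66  1.97  0.07  1.1  -0.13]
```

```bash
python3 - <<'E'
from h import *
plan([460.8,-7,120],-89.8)
E
```

```text
jaw -89.8 shift [29.6  0.7 -0. ] rot [90.1 -0.1 -0.3]
jaw 90.2 shift [29.6  0.7 -0. ] rot [-89.9   0.3  -0.1]
```

>>> move_arm([
  [[4, 0, 0, 11, 0, 0, 66], [8, 0, 0, 22, 0, 0, 66], [12, 0, 0, 33, 0, 0, 66], [16, 0, 0, 44, 0, 0, 66], [20, 0, 0, 55, 0, 0, 66], [24, 0, 0, 66, 0, 0, 66], [28, 0, 0, 77, 0, 0, 66], [30, 0, 0, 88, 0, 0, 66]],
])

```text
t: 19.58
eef_pos: [459.2, -7.1, 168.8]
ee_rot: [0.707, 0.024, -0.706, 0.025]
contact_force: [-0.0, -0.6, -1.3]
grip_width: 65.7
```

>>> move_arm([
  [[0, 0, 0, 5, 0, 0, 66], [0, 0, 0, 5, 0, 0, 66], [0, 0, 0, 5, 0, 0, 66]],
])

```text
t: 19.95
eef_pos: [458.9, -7.0, 168.2]
ee_rot: [0.707, -0.006, -0.707, -0.005]
contact_force: [-0.6, 0.3, -0.8]
grip_width: 65.6
```

```bash
python3 - <<'E'
from h import *
where();print(sense()['joint_positions'].round(2))
plan([460.8,-7,33],-89.8)
E
```

```text
t 19.95 gp [458.9  -7.1 117.2] jaw -90.88 xaxis [ 0.001 -0.001 -1.   ] F [-0.6  0.3 -0.8] w 65.6
[ 0.46  0.12 -0.57  2.01  0.08  1.03 -1.73]
jaw -89.8 shift [84.2 -0.1 -1.8] rot [-1.1 -0.  -0.1]
jaw 90.2 shift [84.2 -0.1 -1.8] rot [ 1.789e+02 -1.000e-01  1.000e-01]
```

>>> move_arm([
  [[25, 0, -2, -1, 0, 0, 60], [50, 0, -2, -1, 0, 0, 60], [70, 0, -2, -1, 0, 0, 60], [80, 0, -2, -1, 0, 0, 60], [84, 0, -2, -1, 0, 0, 60], [84, 0, -2, -1, 0, 0, 60], [84, 0, -2, -1, 0, 0, 60]],
])

```text
t: 20.82
eef_pos: [461.4, -7.2, 84.8]
ee_rot: [0.708, 0.0, -0.706, 0.001]
contact_force: [-0.2, 0.1, 0.1]
grip_width: 60.3
```

```bash
python3 - <<'E'
from h import *
where()
snap('wrist','w9.png')
plan([460.8,-7,33],-89.8)
E
```

```text
t 20.82 gp [461.5  -7.2  33.8] jaw -89.87 xaxis [ 0.002 -0.002 -1.   ] F [-0.2  0.1  0.1] w 60.3
jaw -89.8 shift [ 0.8 -0.2  0.6] rot [-0.1 -0.1 -0.1]
jaw 90.2 shift [ 0.8 -0.2  0.6] rot [ 1.799e+02 -1.000e-01  2.000e-01]
```

View pics/w9.png

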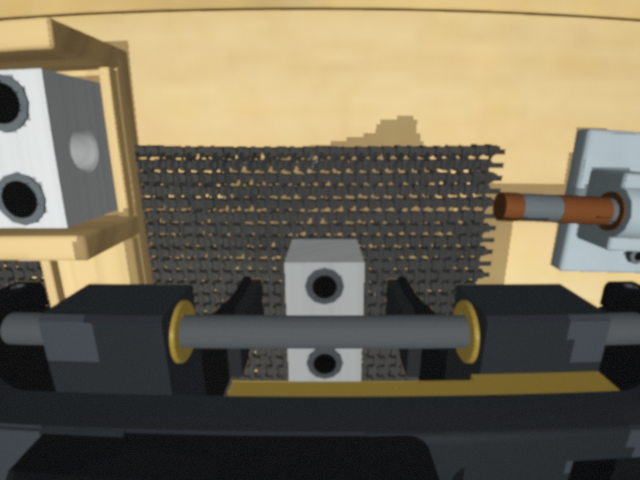

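>>> move_arm([
  [[1, 0, 0.5, 0, 0, 0, 25], [1, 0, 0.5, 0, 0, 0, 25], [1, 0, 0.5, 0, 0, 0, 25], [1, 0, 0.5, 0, 0, 0, 25]],
], newtons=30)

```text
t: 21.38
eef_pos: [460.9, -7.2, 83.8]
ee_rot: [0.708, 0.0, -0.706, 0.001]
contact_force: [0.1, 0.1, 1.1]
grip_width: 31.9
```

```bash
python3 - <<'E'
from h import *
where()
E
```

```text
t 21.38 gp [461.   -7.3  32.8] jaw -89.88 xaxis [ 0.002 -0.002 -1.   ] F [0.1 0.1 1.1] w 31.9
```

>>> move_arm([
  [[-10, 0, 0, 0, 0, 0, 25], [-25, 0, 0, 0, 0, 0, 25], [-45, 0, 0, 0, 0, 0, 25], [-65, 0, 0, 0, 0, 0, 25], [-75, 0, 0, 0, 0, 0, 25], [-75, 0, 0, 0, 0, 0, 25], [-75, 0, 0, 0, 0, 0, 25]],
])

```text
t: 22.25
eef_pos: [460.4, -7.1, 158.3]
ee_rot: [0.707, 0.0, -0.707, 0.001]
contact_force: [-0.1, -0.3, -2.4]
grip_width: 31.2
```

```bash
python3 - <<'E'
from h import *
where()
plan([460.3,105.5,105],-89.8)
E
```

```text
t 22.25 gp [460.4  -7.2 107.3] jaw -89.88 xaxis [ 0.001 -0.002 -1.   ] F [-0.1 -0.3 -2.4] w 31.2
jaw -89.8 shift [   2.1 -112.6   -0.2] rot [-0.1 -0.1 -0.1]
jaw 90.2 shift [   2.1 -112.6   -0.2] rot [ 1.799e+02 -1.000e-01  1.000e-01]
```

>>> move_arm([
  [[0, -25, 0, 0, 0, 0, 25], [0, -55, 0, 0, 0, 0, 25], [0, -85, 0, 0, 0, 0, 25], [0, -105, 0, 0, 0, 0, 25], [0, -112.5, 0, 0, 0, 0, 25], [0, -112.5, 0, 0, 0, 0, 25], [0, -112.5, 0, 0, 0, 0, 25]],
])

```text
t: 23.12
eef_pos: [460.1, 104.3, 157.8]
ee_rot: [0.707, -0.0, -0.707, 0.001]
contact_force: [0.5, -0.1, -1.9]
grip_width: 31.7
```

```bash
python3 - <<'E'
from h import *
import pickle
s=where()
p,im=snap('wrist','w10.png');pickle.dump(p,open('p10.pkl','wb'))
for n in ['scene']:
  p,im=snap(n,'s10.png'); cv2.imwrite('pics/s10c.png',cv2.resize(im[180:380,180:360,::-1],None,fx=3,fy=3,interpolation=cv2.INTER_CUBIC))
plan([460.5,105.5,70],-89.8)
E
```

```text
t 23.12 gp [460.1 104.2 106.8] jaw -89.95 xaxis [ 0.    -0.002 -1.   ] F [ 0.5 -0.1 -1.9] w 31.7
jaw -89.8 shift [37.  -1.1 -0.3] rot [-0.2 -0.  -0.1]
jaw 90.2 shift [37.  -1.1 -0.3] rot [ 1.798e+02 -2.000e-01  1.000e-01]
```

View pics/w10.png

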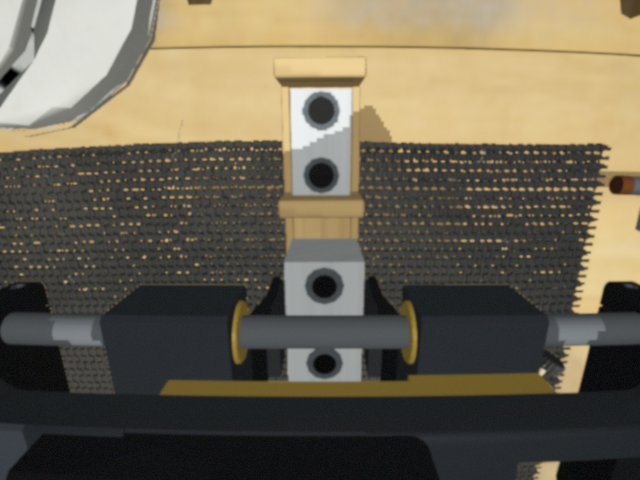

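View pics/s10c.png

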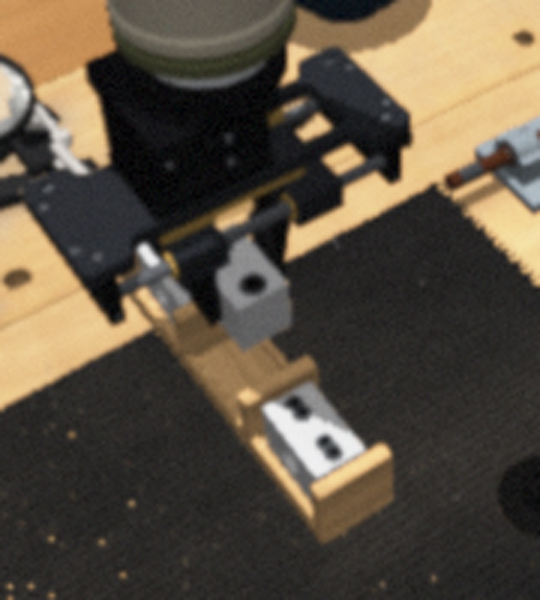

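```bash
python3 - <<'E'
from h import *
import pickle; p=pickle.load(open('p10.pkl','rb'))
for u,v,z in [(321,110,48),(320.5,175,48),(324,286,114.2),(324,363,114.2),(279,209,51),(363,209,51),(275,70,51),(366,70,51),(321,203,51)]: print(u,v,ray(p,u,v,z).round(1))
E
```

```text
321 110 [550.1 105.9  48. ]
320.5 175 [516.  106.2  48. ]
324 286 [477.9 104.3 114.2]
324 363 [442.  104.2 114.2]
279 209 [497.5 129.3  51. ]
363 209 [497.5  82.5  51. ]
275 70 [569.4 129.3  51. ]
366 70 [569.4  82.9  51. ]
321 203 [500.9 105.9  51. ]
```

>>> move_arm([
  [[10, -1.6, -0.3, 0, 0, 0, 25], [22, -1.6, -0.3, 0, 0, 0, 25], [34, -1.6, -0.3, 0, 0, 0, 25], [42, -1.6, -0.3, 0, 0, 0, 25], [48, -1.6, -0.3, 0, 0, 0, 25], [52, -1.6, -0.3, 0, 0, 0, 25], [52, -1.6, -0.3, 0, 0, 0, 25]],
])

```text
t: 24.1
eef_pos: [460.5, 106.0, 105.9]
ee_rot: [0.707, -0.0, -0.707, 0.001]
contact_force: [-0.8, -0.4, -1.0]
grip_width: 31.8
```

```bash
python3 - <<'E'
from h import *
import pickle
s=where()
p,im=snap('wrist','w11.png')
plan([460.4,105.7,46],-89.9)
E
```

```text
t 24.1 gp [460.5 105.9  54.9] jaw -89.95 xaxis [ 0.001 -0.002 -1.   ] F [-0.8 -0.4 -1. ] w 31.8
jaw -89.9 shift [9.1 0.3 0.2] rot [-0.  -0.1 -0.1]
jaw 90.1 shift [9.1 0.3 0.2] rot [ 1.8e+02 -2.0e-01  1.0e-01]
```

View pics/w11.png

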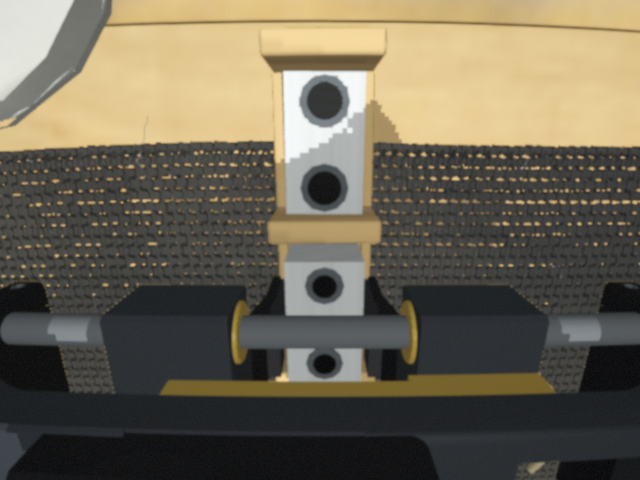

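>>> move_arm([
  [[3, 0.2, 0, 0, 0, 0, 25], [6, 0.2, 0, 0, 0, 0, 25], [9, 0.2, 0, 0, 0, 0, 25], [11, 0.2, 0, 0, 0, 0, 25], [12.5, 0.2, 0, 0, 0, 0, 25], [13.5, 0.2, 0, 0, 0, 0, 25], [14, 0.2, 0, 0, 0, 0, 25], [14, 0.2, 0, 0, 0, 0, 25]],
])

```text
t: 25.15
eef_pos: [460.6, 105.8, 92.1]
ee_rot: [0.707, -0.0, -0.707, 0.001]
contact_force: [0.7, -0.6, -1.9]
grip_width: 31.4
```

>>> move_arm([
  [[0.5, 0, 0, 0, 0, 0, 25], [1, 0, 0, 0, 0, 0, 25]],
])

```text
t: 25.4
eef_pos: [460.7, 105.8, 91.6]
ee_rot: [0.707, -0.0, -0.707, 0.001]
contact_force: [-4.7, -2.1, 12.0]
grip_width: 31.8
```

>>> move_arm([
  [[-0.3, 0, 0, 0, 0, 0, 54], [-0.3, 0, 0, 0, 0, 0, 54], [-0.3, 0, 0, 0, 0, 0, 54], [-0.3, 0, 0, 0, 0, 0, 54], [-20, 0, 0, 0, 0, 0, 54], [-60, 0, 0, 0, 0, 0, 54], [-110, 0, 0, 0, 0, 0, 54], [-110, 0, 0, 0, 0, 0, 54]],
])

```text
t: 26.4
eef_pos: [462.4, 106.7, 205.0]
ee_rot: [0.71, -0.0, -0.704, 0.001]
contact_force: [-0.6, -0.3, 0.2]
grip_width: 54.0
```

>>> move_arm([
  [[-30, 80, 30, 0, 0, 0, 54], [-30, 120, 40, 0, 0, 0, 54], [-30, 120, 40, 0, 0, 0, 54], [-30, 120, 40, 0, 0, 0, 54]],
])

```text
t: 26.9
eef_pos: [422.1, -13.5, 234.4]
ee_rot: [0.71, -0.001, -0.705, 0.001]
contact_force: [1.0, 0.4, -0.8]
grip_width: 53.7
```

```bash
python3 - <<'E'
from h import *
where()
p,im=snap('top','t12.png'); cv2.imwrite('pics/t12c.png',cv2.resize(im[195:335,170:450,::-1],None,fx=2.8,fy=2.8,interpolation=cv2.INTER_CUBIC))
p,im=snap('scene','s12.png'); cv2.imwrite('pics/s12c.png',cv2.resize(im[180:380,200:460,::-1],None,fx=3,fy=3,interpolation=cv2.INTER_CUBIC))
E
```

```text
t 26.9 gp [422.4 -13.5 183.4] jaw -90.02 xaxis [ 0.007 -0.002 -1.   ] F [ 1.   0.4 -0.8] w 53.7
```

View pics/t12c.png

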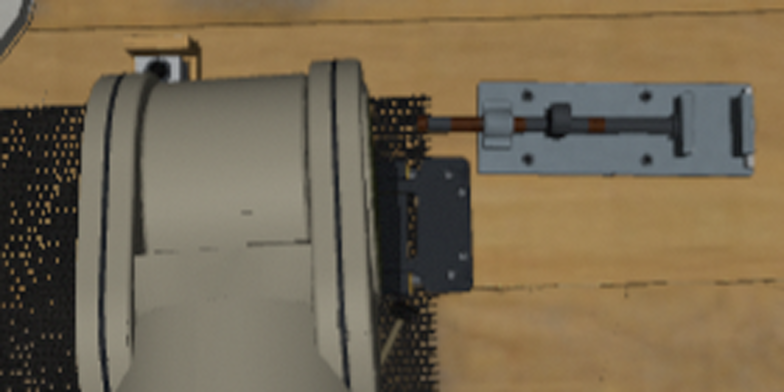

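View pics/s12c.png

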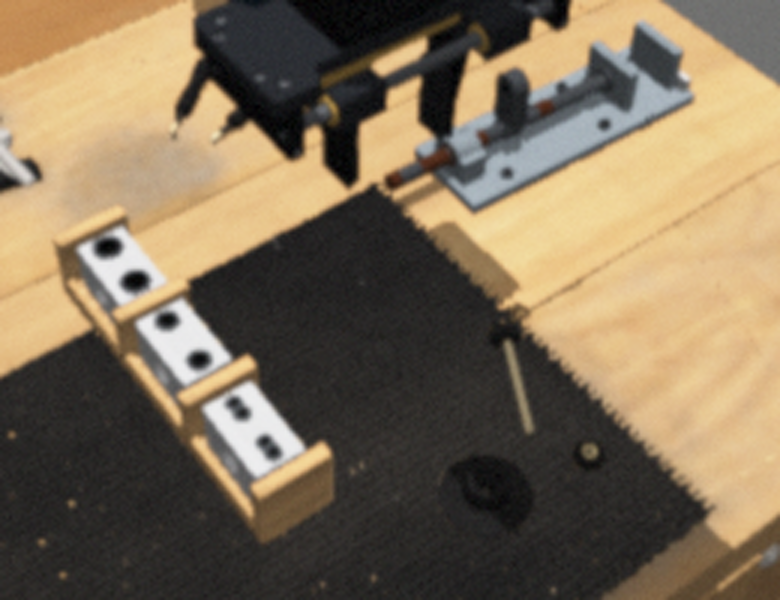

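```bash
python3 - <<'E'
from h import *
p=camera_params('scene')
print('handle top',ray(p,200+513/3,180+75/3,77).round(1),'start was 503,-221.9')
C=[ray(p,200+x/3,180+y/3,48).round(1) for x,y in [(167,320),(199,360)]]; print(C,np.mean(C,0))
C=[ray(p,200+x/3,180+y/3,48).round(1) for x,y in [(108,246),(134,281)]]; print(C,np.mean(C,0))
where(); hand_in()
E
```

```text
handle top [ 500.7 -176.9   77. ] start was 503,-221.9
[array([475.6, 107.5,  48. ]), array([439.5, 107.6,  48. ])] [457.55 107.55  48.  ]
[array([547.2, 107.3,  48. ]), array([513.1, 108.3,  48. ])] [530.15 107.8   48.  ]
t 27.0 gp [422.7 -12.3 183.4] jaw -89.86 xaxis [ 0.007 -0.001 -1.   ] F [-0.   0.1 -0.5] w 54.1
the job is handed in; nothing more can be done
```

The guide block is standing in the rack's middle place, the bolt is drawn back, and I handed the job in at about 27 s of the 72 s allowed. The hand-in gives no verdict, so what follows rests on my own checks.

- **Bolt:** I worked it with short strokes. It stuck three times, each about 1.5 mm further out than the last, and I pushed it right home after each. On the fourth pull it ran free with about 5 N of drag, out to its stop. In the last picture the handle sits about 45 mm from where it started, so the bolt is about 50 mm out. The camera accuracy puts that at the stop, well past 42 mm.
- **Lift and stand:** I lifted the block by its two short ends and stood it fully on the mat. I let go, and a picture showed it standing upright there.
- **Placing in the rack:** I took it again across its long sides and lowered it into the middle place. It touched the floor at the expected height with about 14 N, then I let go.
- **Final pictures:** All three blocks are in their places, flat and in line.
- **Position readings:** The scene camera puts both the middle block and a neighbour about 2 to 3 mm off my wrist-camera values. Both are off by the same amount, which matches the camera's calibration error. Relative to that neighbour, the block is within about 1 mm of the middle.
- **Arm:** It is clear of everything and touching nothing.

No check failed; the offset between the two cameras was the only disagreement.

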